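# Pack the finials and feet of a copperware order

### The job

Pack this order: lower the copper finial gently into the copper pot and the brass finial into the brass pot, setting each down softly so that it stands upright on the bottom of its pot, never dropped, knocked or pressed hard against a pot. Put the two loose steel feet into the two empty pockets of the wooden blocks, one in each, fully down. Leave the pots standing where they are, and do not disturb the foot that is already seated, the vases or the tin.

Things in the scene. Friction and masses are not known exactly. Their poses are not given: they have to be found in the camera images.
- copper_finial: reddish copper onion-shaped finial with a round belly, standing on its flat foot; 62 mm high. Profile: foot diameter 32 (z 0-5 mm), waist 22 (z 9), belly 48 wide with upright sides from z 30 to 36, tapering to a 10 mm tip at the top; about 0.18 kg. Origin at the centre of its underside, z up along its axis
- brass_finial: yellow brass onion-shaped finial with a round belly, standing on its flat foot; 62 mm high. Profile: foot diameter 32 (z 0-5 mm), waist 22 (z 9), belly 48 wide with upright sides from z 30 to 36, tapering to a 10 mm tip at the top; about 0.18 kg. Origin at the centre of its underside, z up along its axis
- copper_pot: reddish copper straight-sided round open pot, no handles, loose; outer diameter 140 mm at the rim and 112 at the foot (full width from 45 mm up), wall 3 mm, 86 mm high, flat inner floor 5 mm above its underside; about 0.65 kg. Origin at the centre of its underside, z up
- brass_pot: yellow brass straight-sided round open pot, no handles, loose; outer diameter 140 mm at the rim and 112 at the foot (full width from 45 mm up), wall 3 mm, 86 mm high, flat inner floor 5 mm above its underside; about 0.65 kg. Origin at the centre of its underside, z up
- socket_a: pale wooden block 52 x 52 mm, 28 mm high, fixed, with one round pocket 35 mm wide and 22 mm deep in the middle of its top. Origin at the centre of its underside (5 mm above the bench); pocket floor 6 mm above the origin, pocket mouth 28 mm above it. z up. One of three in a row, 55 mm apart, on a fixed black tray 72 x 180 x 5 mm
- socket_b: pale wooden block 52 x 52 mm, 28 mm high, fixed, with one round pocket 35 mm wide and 22 mm deep in the middle of its top. Origin at the centre of its underside (5 mm above the bench); pocket floor 6 mm above the origin, pocket mouth 28 mm above it. z up. One of three in a row, 55 mm apart, on a fixed black tray 72 x 180 x 5 mm
- socket_c: pale wooden block 52 x 52 mm, 28 mm high, fixed, with one round pocket 35 mm wide and 22 mm deep in the middle of its top. Origin at the centre of its underside (5 mm above the bench); pocket floor 6 mm above the origin, pocket mouth 28 mm above it. z up. One of three in a row, 55 mm apart, on a fixed black tray 72 x 180 x 5 mm
- foot_1: steel bun foot: upright round barrel 28 mm in diameter (sides upright from z 8 to 34 mm), 42 mm high, ends narrowed to 21 mm; about 0.09 kg. Origin at the centre of its underside, z up. One of the two loose ones standing on the bench; they are alike
- foot_2: steel bun foot: upright round barrel 28 mm in diameter (sides upright from z 8 to 34 mm), 42 mm high, ends narrowed to 21 mm; about 0.09 kg. Origin at the centre of its underside, z up. One of the two loose ones standing on the bench; they are alike
- foot_seated: steel bun foot: upright round barrel 28 mm in diameter (sides upright from z 8 to 34 mm), 42 mm high, ends narrowed to 21 mm; about 0.09 kg. Origin at the centre of its underside, z up. This one is already seated in one of the three pockets (stands 20 mm proud of it)
- vase_left: tall copper vase, 170 mm high, 60 mm at the belly (z 60), 20 mm neck, 38 mm mouth; leave alone. Origin at the centre of its underside
- vase_right: tall copper vase, 170 mm high, 60 mm at the belly (z 60), 20 mm neck, 38 mm mouth; leave alone. Origin at the centre of its underside
- polish_tin: round blue-banded metal tin, 50 mm in diameter, 120 mm high; leave alone. Origin at the centre of its underside
Things that resemble listed ones, but are neither listed nor needed, are in the scene too. What is shaped like the foot_seated but green is not meant. Leave any green look-alike of the brass_finial alone.

How it is judged:
By the outcome, as a careful person would: the job done as asked, in the order asked, and still so for the second after the job is handed in, with the robot touching nothing.
It also fails if it takes over 72 s, if anything falls off the work surface, if the arm or the gripper's body presses on something with over 40 N, if the wrist force passes 120 N, or if a joint passes its speed limit or range.

### The arm

A 6-joint arm with a two-finger parallel gripper is mounted at the origin on the work surface. World frame = base frame: x ahead of the robot, y to its left, z up, the work surface at z = 0. Lengths are in mm, angles in rad, forces in N, time in s.
With the tool pointing down it reaches from about 275 to 875 mm from the base axis. Payload 12.5 kg.
Tool frame: the origin (TCP) lies midway between the tips of the shut fingers; the grasp point (between the pads) lies 19 mm behind it; z points along the fingers, y is the line along which they close (so a half turn about z gives the same grasp; the last joint's range is limited). The gripper opens to 85 mm and grips with 20 to 120 N. Pads are 22 mm wide; open, the fingers measure 114 mm over their backs; the gripper's body (76 mm by 85 mm) begins 54 mm behind the grasp point. The pads swing forward as they close: fully open they stand 13 mm farther back than shut.
Start: joints at [-1.291, 0.351, 1.652, -0, 1.139, -0.085], TCP at [196.237, -513.785, 199.69] pointing down, gripper open.
Joint ranges: [-2.75, 2.75], [-0.79, 2.1], [0.01, 2.65], [-1.57, 4.71], [0.07, 3.14], [-2.87, 2.87]. Speed limits (rad/s): [2.22, 2.22, 2.79, 3.14, 3.14, 3.14].

### API

Orientations are given as [roll, pitch, yaw] about the fixed x, y, z axes, in that order (R = Rz(yaw) Ry(pitch) Rx(roll)).
In Python, from cell import get_state, read_camera, camera_info, sign_off, spot_in, regions_of gives the robot as it stands.
- The arm moves only by the tool drive_tool, never from a script. Its argument "deltas" is a list of rows, each a list of 3 entries, a list of its own where there are three numbers: the shift along the world's x, y, z scaled (see below), then the turn, a rotation vector about the world's x, y, z scaled (see below), then the finger opening in mm, from 0 to 85.4. A call has 1 to 20 rows; each row shifts and turns the commanded pose from where the row before left it; what a row does not reach is not made up. The controller multiplies each number of a shift by 25 mm and each number of a turn by 5 degrees. A row lasts 1/12 s, in which the tool goes at most 41.7 mm and 7.16 degrees, less where a joint would pass 70% of its speed; a pose out of reach is approached as far as the arm can. A call with a number of a shift or a turn outside -1 to 1 is refused whole. A call with a gripper value outside its range is refused whole. The fingers move at their own pace and stop on an object; "newtons" is the grip in N (left out, the last holds). Time passes only in rows, so rows that do not move let the fingers close. It gives the time, the measured TCP pose, the force, the opening and the grip force at its end, in the units of the state.
- get_state(): the state, without advancing time (a new reading comes with each control period).
- read_camera(name): name is "scene" or "top" or "wrist"; returns the picture (480x640x3 uint8, red, green, blue); there is no depth.
- camera_info(name): a dict with "fovy" (degrees; the focal length in pixels is half the picture's height over the tangent of half this angle, whatever the lens; pixels are square), "cx", "cy" (the principal point, pixels), "k1" (the pictures are not rectified: a ray, as slopes to the right and down, at radius r is drawn at 1 + k1 r^2 times it, then the intrinsics apply), "R" (3x3) and "t" (3): a world point X has camera coordinates R X + t; the wrist camera has in their place "hand_eye" (4x4, takes a point from camera to tool coordinates, whose origin is the TCP and whose axes are the flange's). Camera axes: x right, y down, z forward; pixel columns grow to the right and rows downward; lengths in mm; the calibration is good to about 2 mm. A picture is of the moment at which its call begins: read the wrist's pose just before it. camera_info takes no time and is no camera call.
- sign_off(): hands the job in; it is judged then, once.
Trained networks look in the newest picture that a camera, given by its name, has taken for a name from the list of things; names that differ only in an ending like _2 or _b are one class to them, and where a whole thing is asked for, a point or a joint stands for the part that bears it (a point fixed in the world has none). Each returns a list of dicts, best first, with "p" (0 to 1); they miss things now and then, are a little off and sometimes report something else, mostly with a low value. They report only what shows in the picture. A call takes as long as a camera call. They do not tell look-alikes from the thing itself.
- spot_in(name, camera): "uv" ([column, row] in pixels, amid what is visible of it).
- regions_of(name, camera): "mask" (480x640 bool, what is visible of it) and "uv" ([column, row] in pixels, amid what is visible of it).
The state is a dict: "t": time; "joint_pos": joint angles; "qvel": joint speeds; "joint_efforts": joint torques, N m; "tool_pos": TCP position; "ee_rot": TCP orientation; "wrist_force": force on the tool from outside, world axes, zero at the start; "ft_torque": the same for the moment, N m; "width": finger opening in mm; "finger_force": force on a finger pad.
Only numpy, scipy, OpenCV 4.12 (cv2) and the standard library are available. Lean on these libraries where they do the work, as an engineer would, in place of code of your own. Each camera call takes 0.05 s, during which the arm holds its last target. There are 200 camera calls.

## Working session

There is one attempt and no reset: what is moved stays moved. The work goes in short steps, Python scripts to look and compute and a tool call to move; the robot and the scene stay as the last step left them, time stands still between calls to the robot, and variables do not carry over. Pictures are saved under pics/ and viewed, at most 10 in all, crops included, and the job is handed in when it is done.

Besides the shell and the picture viewer there is one more tool, called after "Emit:" as name(argument=value, ...) on one line, values as JSON. drive_tool: Moves the arm, as the interface text tells. Its arguments: {"type":"object","properties":{"deltas":{"type":"array","items":{"type":"array"}},"newtons":{"type":"number"}},"required":["deltas"]}

```bash
ls; mkdir -p pics; python3 - <<'E'
from cell import *
import cv2,numpy as np
s=get_state();print({k:np.round(v,3).tolist() for k,v in s.items()})
for c in("scene","top"):
    im=read_camera(c);cv2.imwrite(f"pics/{c}0.png",im[:,:,::-1]);print(c,camera_info(c))
    for n in("copper_finial","brass_finial","copper_pot","brass_pot","socket_a","foot_1","foot_seated","vase_left","polish_tin"):
        print(n,[(round(d["p"],2),np.round(d["uv"]).tolist()) for d in spot_in(n,c)])
print(camera_info("wrist"))
E
```

```text
pics
{'t': 0.0, 'joint_pos': [-1.291, 0.351, 1.652, 0.0, 1.139, -0.085], 'qvel': [0.001, 0.0, 0.001, 0.001, -0.001, -0.0], 'joint_efforts': [0.001, -50.609, -29.141, -0.0, 0.005, 0.0], 'tool_pos': [196.14, -513.454, 199.167], 'ee_rot': [-3.14, -0.0, 0.365], 'wrist_force': [-0.045, 0.17, -0.223], 'ft_torque': [-0.027, 0.01, 0.046], 'finger_force': 0.0, 'width': 84.984}
scene {'fovy': 56.55851973081083, 'cx': 315.30900828549187, 'cy': 244.0519872363078, 'k1': -0.09729614632813449, 'R': array([[ 0.56721098,  0.82353627, -0.00772774],
       [ 0.56273044, -0.39439792, -0.72648794],
       [-0.60133697,  0.4077233 , -0.68713576]]), 't': array([-311.29114956, -302.26081789, 1271.50979681])}
copper_finial [(0.81, [296.0, 236.0]), (0.23, [389.0, 253.0])]
brass_finial [(0.85, [224.0, 243.0]), (0.81, [248.0, 269.0])]
copper_pot [(0.85, [412.0, 170.0])]
brass_pot [(0.86, [150.0, 277.0])]
socket_a [(0.73, [367.0, 265.0]), (0.71, [388.0, 254.0]), (0.63, [340.0, 282.0])]
foot_1 [(0.56, [308.0, 212.0]), (0.49, [362.0, 203.0])]
foot_seated [(0.66, [373.0, 309.0]), (0.62, [315.0, 305.0]), (0.48, [342
[... 657 characters left out ...]
), (0.74, [306.0, 208.0]), (0.72, [333.0, 215.0])]
foot_1 [(0.58, [302.0, 290.0])]
foot_seated [(0.51, [329.0, 207.0]), (0.46, [333.0, 173.0])]
vase_left [(0.74, [286.0, 210.0]), (0.61, [226.0, 215.0])]
polish_tin [(0.98, [244.0, 321.0])]
{'fovy': 60.18715808240299, 'cx': 320.2327632168667, 'cy': 241.60906671823244, 'k1': -0.006222298935063015, 'hand_eye': array([[-8.56055543e-04, -9.60146840e-01, -2.79494746e-01,
         7.04675258e+01],
       [ 9.99999572e-01, -7.23664571e-04, -5.76865675e-04,
        -2.22651539e-01],
       [ 3.51615309e-04, -2.79495120e-01,  9.60147048e-01,
        -1.73681403e+02],
       [ 0.00000000e+00,  0.00000000e+00,  0.00000000e+00,
         1.00000000e+00]])}
```

```bash
python3 - <<'E'
import cv2
for c,(x,y,w,h) in(("scene",(90,110,400,240)),("top",(140,140,360,220))):
    im=cv2.imread(f"pics/{c}0.png")[y:y+h,x:x+w];cv2.imwrite(f"pics/{c}0c.png",cv2.resize(im,None,fx=2,fy=2,interpolation=cv2.INTER_CUBIC))
E
```

```text
(no output)
```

View pics/scene0c.png

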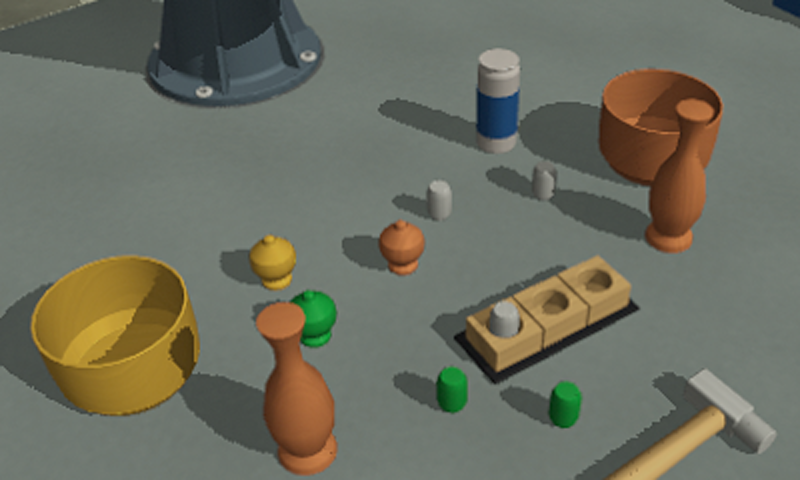

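View pics/top0c.png

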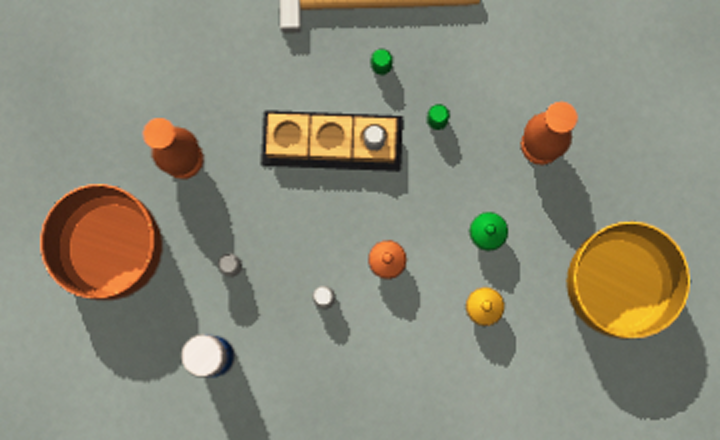

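The scene view shows the copper finial at about (291,234), the brass finial at (226,240), loose feet at (309,210) and (362,201), and the seated foot in the pocket nearest the brass side. The top view (full-frame px) has the pots at (190,260) and (454,280), the finials at (333,269) and (383,293), the loose feet at (254,272) and (301,288), and the pockets at (284,207) and (305,207). The seated foot is at (327,207), and the green items are look-alikes.

```bash
cat > h.py <<'E'
from cell import *
import numpy as np,cv2
from scipy.optimize import least_squares
def proj(c,X,pose=None):
    i=camera_info(c);f=240/np.tan(np.radians(i["fovy"])/2);X=np.atleast_2d(X).astype(float)
    if c=="wrist":
        from scipy.spatial.transform import Rotation as Ro
        Rt=Ro.from_euler("xyz",pose["ee_rot"]).as_matrix();H=i["hand_eye"]
        P=((X-pose["tool_pos"])@Rt-H[:3,3])@H[:3,:3]
    else:P=X@i["R"].T+i["t"]
    s=P[:,:2]/P[:,2:];s=s*(1+i["k1"]*(s**2).sum(1,keepdims=True))
    return s*f+[i["cx"],i["cy"]]
def solve(obs,g):
    "obs: (cam,uv,z,pose)"
    fun=lambda p:np.concatenate([(proj(c,[p[0],p[1],z],po)[0]-uv) for c,uv,z,po in obs])
    r=least_squares(fun,g);return r.x,np.round(fun(r.x),1)
FIN=[(16,0),(16,5),(11,9),(24,30),(24,36),(5,62)];FOOT=[(10.5,0),(14,8),(14,34),(10.5,42)]
POT=[(56,0),(70,45),(70,86)];TIN=[(25,0),(25,120)]
def sil(c,xy,prof,z0=0,pose=None):
    a=np.linspace(0,2*np.pi,48)
    m=np.zeros((480*4,640*4),np.uint8)
    for (r0,h0),(r1,h1) in zip(prof,prof[1:]):
        X=np.concatenate([np.c_[xy[0]+r*np.cos(a),xy[1]+r*np.sin(a),0*a+z0+h] for r,h in((r0,h0),(r1,h1))])
        cv2.fillConvexPoly(m,cv2.convexHull(np.round(proj(c,X,pose)*4).astype(np.int32)),1)
    return m
def cen(m):
    M=cv2.moments(m.astype(np.uint8),True);return np.array([M["m10"],M["m01"]])/M["m00"]
def fit(c,mask,prof,g,z0=0,pose=None):
    "xy whose modelled silhouette centroid matches the mask's"
    t=cen(mask);xy=np.array(g,float)
    for _ in range(6):
        u=cen(sil(c,xy,prof,z0,pose))/4
        J=np.array([(proj(c,[xy[0]+d[0],xy[1]+d[1],z0+30],pose)-proj(c,[*xy,z0+30],pose))[0] for d in((1,0),(0,1))]).T
        xy=xy+np.linalg.solve(J,t-u)
    return xy,mask.sum(),sil(c,xy,prof,z0,pose).sum()/16
E
cat > m.py <<'E'
from h import *
P=lambda u,v:(u/2+140,v/2+140)
pts={"cpot":(P(100,241),86),"bpot":(P(629,280),86),"cfin":(P(387,259),62),"bfin":(P(487,306),62),"f1":(P(229,264),42),"f2":(P(323,296),42),
"pk1":(P(289,134),33),"pk2":(P(331,135),33),"seat":(P(374,135),53),"vl":(P(159,134),170),"vr":(P(561,118),170),"tin":(P(204,356),120),"gfin":(P(490,230),62)}
g={}
for k,(uv,z) in pts.items():
    g[k],_=solve([("top",uv,z,None)],[500,0]);print(k,np.round(g[k],1),"scene px",np.round(proj("scene",[*g[k],z])[0],0))
for c in("top","scene"):
    read_camera(c)
    for n,keys,prof in(("copper_pot",["cpot"],POT),("brass_pot",["bpot"],POT),("copper_finial",["cfin"],FIN),("brass_finial",["bfin"],FIN),("foot_1",["f1","f2"],FOOT),("polish_tin",["tin"],TIN)):
        R=regions_of(n,c)
        for k in keys:
            e=proj(c,[*g[k],20])[0]
            b=min(R,key=lambda d:np.hypot(*(d["uv"]-e)),default=None)
            if b is None or np.hypot(*(b["uv"]-e))>30:print(c,k,"none");continue
            x,a,ma=fit(c,b["mask"],prof,g[k]);print(c,k,round(b["p"],2),np.round(x,1),a,round(ma))
E
python3 m.py
```

```text
cpot [518.9 314.4] scene px [419. 159.]
bpot [ 478.5 -322.6] scene px [146. 262.]
cfin [503.  -33.4] scene px [289. 219.]
bfin [ 447.1 -155. ] scene px [223. 227.]
f1 [496.5 162.3] scene px [361. 192.]
f2 [458.2  45. ] scene px [309. 202.]
pk1 [662.8  91.6] scene px [385. 249.]
pk2 [661.9  38.5] scene px [364. 260.]
seat [658.3 -15.9] scene px [341. 263.]
vl [634.5 230. ] scene px [436. 163.]
vr [ 656.7 -230. ] scene px [229. 267.]
tin [382.3 178.6] scene px [338. 139.]
gfin [ 539.8 -158.8] scene px [243. 254.]
top cpot 0.62 [519.2 318.8] 2732 2766
top bpot none
top cfin 0.71 [505.6 -34.4] 263 303
top bfin 0.61 [ 448.4 -153.8] 292 308
top f1 0.62 [497.8 165.3] 108 118
top f2 none
top tin none
scene cpot 0.96 [509.2 316.7] 2445 2948
scene bpot none
scene cfin 0.66 [508.  -34.1] 488 477
scene bfin 0.64 [ 449.7 -155.2] 460 495
scene f1 0.7 [500.3 162.9] 192 221
scene f2 0.72 [461.   45.9] 185 230
scene tin 0.57 [385.3 181.4] 1041 1081
```

Emit:
drive_tool(deltas=[[[0.62, 0.96, 0], [0, 0, 0.69], 70], [[0.62, 0.96, 0], [0, 0, 0.69], 70], [[0.62, 0.96, 0], [0, 0, 0.69], 70], [[0.62, 0.96, 0], [0, 0, 0.69], 70], [[0.62, 0.96, 0], [0, 0, 0.69], 70], [[0.62, 0.96, 0], [0, 0, 0.69], 70], [[0.62, 0.96, 0], [0, 0, 0.69], 70], [[0.62, 0.96, 0], [0, 0, 0.69], 70], [[0.62, 0.96, 0], [0, 0, 0.69], 70], [[0.62, 0.96, 0], [0, 0, 0.69], 70], [[0.62, 0.96, 0], [0, 0, 0.69], 70], [[0.62, 0.96, 0], [0, 0, 0.69], 70], [[0.62, 0.96, 0], [0, 0, 0.69], 70], [[0.62, 0.96, 0], [0, 0, 0.69], 70], [[0.62, 0.96, 0], [0, 0, 0.69], 70], [[0.62, 0.96, 0], [0, 0, 0.69], 70], [[0.62, 0.96, 0], [0, 0, 0.69], 70], [[0.62, 0.96, 0], [0, 0, 0.69], 70], [[0.62, 0.96, 0], [0, 0, 0.69], 70], [[0.62, 0.96, 0], [0, 0, 0.69], 70]])

```text
t: 3.37
tool_pos: [506.9, -32.4, 199.8]
ee_rot: [3.141, 0.0, 1.572]
wrist_force: [0.6, -1.6, -0.5]
width: 70.4
finger_force: 0.0
```

```bash
cat > w.py <<'E'
import sys;from h import *
# usage: w.py pic name profile z0 gx gy
pic,n,prof,z0,gx,gy=sys.argv[1:];read_camera("wrist")
s=get_state();im=read_camera("wrist");cv2.imwrite(f"pics/{pic}.png",im[:,:,::-1])
print(s["t"],np.round(s["tool_pos"],1),np.round(s["ee_rot"],3),round(s["width"],1),np.round(s["wrist_force"],1))
for d in regions_of(n,"wrist"):
    m=d["mask"];e=proj("wrist",[float(gx),float(gy),float(z0)+20],s)[0]
    x=fit("wrist",m,globals()[prof],[float(gx),float(gy)],float(z0),s)if np.hypot(*(d["uv"]-e))<120 else None
    print(n,round(d["p"],2),np.round(d["uv"]),m.sum(),x,im[m].mean(0).round())
E
python3 w.py w1 copper_finial FIN 0 506 -34
```

```text
3.4167 [508.9 -29.4 199.9] [ 3.140e+00 -1.000e-03  1.578e+00] 69.8 [-2.   2.5 -0.7]
copper_finial 0.75 [319. 216.] 2624 (array([506.68703988, -34.06541302]), np.int64(2624), np.float64(2609.4375)) [208. 133.  88.]
copper_finial 0.61 [519.  53.] 6065 None [189. 156.  96.]
```

View pics/w1.png

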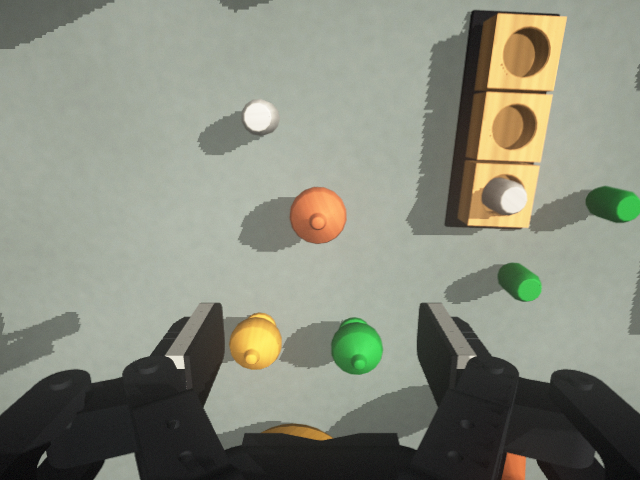

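Emit:
drive_tool(deltas=[[[0, 0, -1], [0, 0, 0], 70], [[0, 0, -1], [0, 0, 0], 70], [[0, 0, -1], [0, 0, 0], 70], [[0, 0, -1], [0, 0, 0], 70], [[0, 0, -1], [0, 0, 0], 70], [[0, 0, -1], [0, 0, 0], 70], [[0, 0, -0.8], [0, 0, 0], 70], [[0, 0, -0.5], [0, 0, 0], 70], [[0, 0, -0.3], [0, 0, 0], 70], [[0, 0, 0], [0, 0, 0], 70], [[0, 0, 0], [0, 0, 0], 70]], newtons=30)

```text
t: 4.43
tool_pos: [506.3, -34.2, 10.1]
ee_rot: [3.141, 0.0, 1.568]
wrist_force: [0.5, 0.3, 0.3]
width: 70.0
finger_force: 0.0
```

Emit:
drive_tool(deltas=[[[0, 0, 0], [0, 0, 0], 44], [[0, 0, 0], [0, 0, 0], 44], [[0, 0, 0], [0, 0, 0], 44], [[0, 0, 0], [0, 0, 0], 44], [[0, 0, 0], [0, 0, 0], 44], [[0, 0, 0], [0, 0, 0], 44]])

```text
t: 4.93
tool_pos: [506.3, -33.8, 9.9]
ee_rot: [3.141, 0.0, 1.569]
wrist_force: [0.5, -0.7, -0.6]
width: 43.5
finger_force: 0.0
```

```bash
python3 w.py w2 copper_finial FIN 0 506 -34; python3 -c "
from h import *
im=read_camera('scene');cv2.imwrite('pics/s2.png',cv2.resize(im[150:310,180:420,::-1],None,fx=3,fy=3,interpolation=cv2.INTER_CUBIC))"
```

```text
4.9833 [506.3 -33.8   9.8] [3.141 0.    1.569] 43.7 [-0.3 -0.1 -0.2]
copper_finial 0.7 [322. 307.] 11528 (array([506.42403907, -34.16470294]), np.int64(11528), np.float64(11436.75)) [198. 120.  75.]
```

View pics/w2.png

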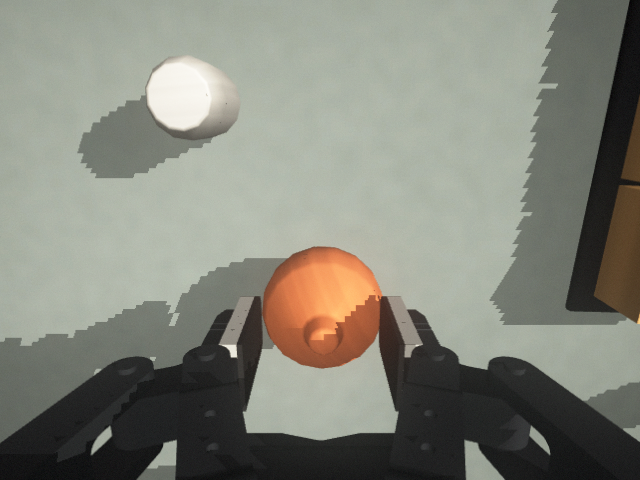

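View pics/s2.png

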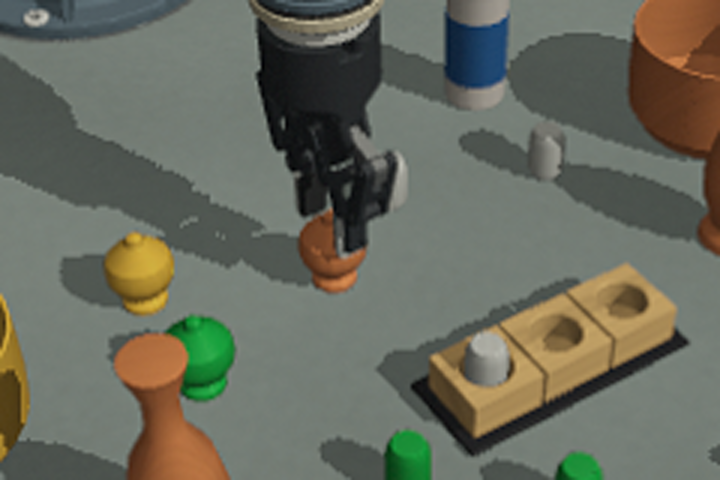

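The wrist view shows the copper finial centred at (322,307) between pads that are almost touching it, and the scene view agrees. I'll close further.

Emit:
drive_tool(deltas=[[[0, 0, 0], [0, 0, 0], 25], [[0, 0, 0], [0, 0, 0], 25], [[0, 0, 0], [0, 0, 0], 25], [[0, 0, 0], [0, 0, 0], 25], [[0, 0, 0], [0, 0, 0], 25]])

```text
t: 5.55
tool_pos: [506.6, -33.8, 10.6]
ee_rot: [3.141, 0.0, 1.569]
wrist_force: [-2.8, 1.1, 12.6]
width: 37.3
finger_force: 24.9
```

```bash
python3 - <<'E'
from h import *
for x in(530,538):
  for y in(-45,-23):print(x,y,[(z,np.round((proj("scene",[x,y,z])[0]-[180,150])*3).tolist()) for z in(10,20,30,40)])
s=get_state();print(s["tool_pos"],s["wrist_force"],s["finger_force"],s["joint_pos"])
im=read_camera("scene")[190:260,250:330,::-1]
im2=read_camera("wrist")[200:440,160:480,::-1]
a=cv2.resize(im,(640,560),interpolation=cv2.INTER_CUBIC)
cv2.imwrite("pics/s3.png",a)
E
```

```text
530 -45 [(10, [337.0, 291.0]), (20, [336.0, 281.0]), (30, [336.0, 270.0]), (40, [335.0, 260.0])]
530 -23 [(10, [364.0, 279.0]), (20, [363.0, 269.0]), (30, [363.0, 258.0]), (40, [362.0, 247.0])]
538 -45 [(10, [343.0, 298.0]), (20, [343.0, 288.0]), (30, [342.0, 277.0]), (40, [341.0, 266.0])]
538 -23 [(10, [370.0, 285.0]), (20, [369.0, 275.0]), (30, [369.0, 264.0]), (40, [369.0, 254.0])]
[506.63931009 -33.84078338  10.58162935] [-2.7775764   1.06446925 12.59712869] 24.865979994647205 [-1.58377906e-01  5.60779455e-01  1.89375316e+00 -6.28398441e-05
  6.86214994e-01 -1.56647861e-01]
```

View pics/s3.png

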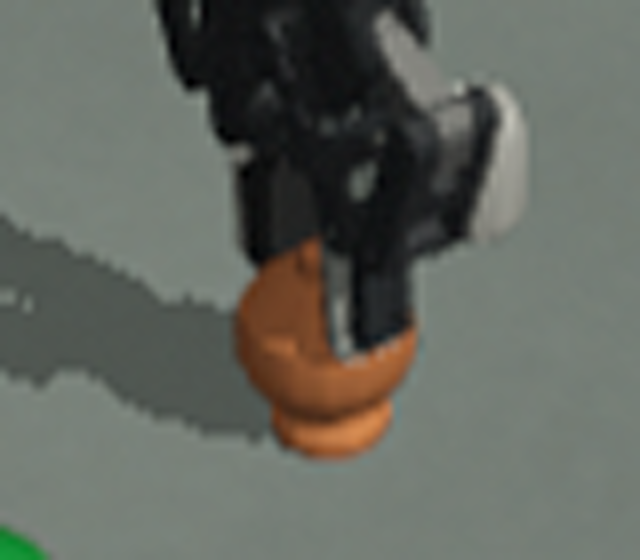

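The tips sit about 33 mm above the reported TCP (pad bottoms at z≈43, on the taper). This agrees with the 37 mm width and the upward force. I'll open, go 22 mm lower and regrip.

Emit:
drive_tool(deltas=[[[0, 0, 0], [0, 0, 0], 70], [[0, 0, 0], [0, 0, 0], 70], [[0, 0, 0], [0, 0, 0], 70], [[0, 0, 0], [0, 0, 0], 70], [[0, 0, -0.3], [0, 0, 0], 70], [[0, 0, -0.3], [0, 0, 0], 70], [[0, 0, -0.28], [0, 0, 0], 70], [[0, 0, 0], [0, 0, 0], 70], [[0, 0, 0], [0, 0, 0], 38], [[0, 0, 0], [0, 0, 0], 38], [[0, 0, 0], [0, 0, 0], 38], [[0, 0, 0], [0, 0, 0], 38], [[0, 0, 0], [0, 0, 0], 38], [[0, 0, 0], [0, 0, 0], 38], [[0, 0, 0], [0, 0, 0], 38]])

```text
t: 6.9
tool_pos: [506.4, -33.8, -12.1]
ee_rot: [3.141, 0.0, 1.569]
wrist_force: [-0.2, -0.2, 3.1]
width: 46.3
finger_force: 31.3
```

Emit:
drive_tool(deltas=[[[0, 0, 0.2], [0, 0, 0], 38], [[0, 0, 0.4], [0, 0, 0], 38], [[0, 0, 0.8], [0, 0, 0], 38], [[0, 0, 1], [0, 0, 0], 38], [[0, 0, 1], [0, 0, 0], 38], [[0, 0, 1], [0, 0, 0], 38], [[0, 0, 0.6], [0, 0, 0], 38], [[0, 0, 0], [0, 0, 0], 38], [[0, 0, 0], [0, 0, 0], 38]])

```text
t: 7.65
tool_pos: [506.4, -33.8, 113.3]
ee_rot: [3.14, 0.0, 1.569]
wrist_force: [0.1, -1.3, -2.3]
width: 46.1
finger_force: 31.4
```

Emit:
drive_tool(deltas=[[[0.03, 0.4, 0], [0, 0, 0], 38], [[0.04, 0.8, 0], [0, 0, 0], 38], [[0.04, 1, 0], [0, 0, 0], 38], [[0.04, 1, 0], [0, 0, 0], 38], [[0.04, 1, 0], [0, 0, 0], 38], [[0.04, 1, 0], [0, 0, 0], 38], [[0.03, 1, 0], [0, 0, 0], 38], [[0.03, 1, 0], [0, 0, 0], 38], [[0.03, 1, 0], [0, 0, 0], 38], [[0.03, 1, 0], [0, 0, 0], 38], [[0.03, 1, 0], [0, 0, 0], 38], [[0.03, 1, 0], [0, 0, 0], 38], [[0.03, 1, 0], [0, 0, 0], 38], [[0.03, 1, 0], [0, 0, 0], 38], [[0.03, 0.6, 0], [0, 0, 0], 38], [[0, 0.2, 0], [0, 0, 0], 38], [[0, 0, 0], [0, 0, 0], 38], [[0, 0, 0], [0, 0, 0], 38], [[0, 0, 0], [0, 0, 0], 38]])

```text
t: 9.23
tool_pos: [518.6, 315.1, 112.4]
ee_rot: [-3.141, 0.001, 1.568]
wrist_force: [-0.1, -0.5, -1.5]
width: 46.3
finger_force: 31.4
```

```bash
python3 - <<'E'
from h import *
read_camera("wrist");s=get_state();im=read_camera("wrist");cv2.imwrite("pics/w4.png",im[:,:,::-1])
print(s)
cx=proj("wrist",np.array([[518+67*np.cos(a),316+67*np.sin(a),86] for a in np.arange(0,6.3,.2)]),s)
o=im[:,:,::-1].copy()
for p in cx:cv2.circle(o,tuple(int(v) for v in p),2,(255,0,255),-1)
cv2.imwrite("pics/w4o.png",o)
E
```

```text
{'t': 9.2833, 'joint_pos': array([ 4.69281817e-01,  5.49794299e-01,  1.57557619e+00, -1.51958459e-04,
        1.01679288e+00,  4.72154433e-01]), 'qvel': array([-0.00177334, -0.00266871, -0.00543299,  0.00271969, -0.00033413,
        0.00173743]), 'joint_efforts': array([ 4.47916361e-01, -6.02358627e+01, -2.74583191e+01,  9.44573956e-03,
        2.43750560e-05, -4.62312644e-03]), 'tool_pos': array([518.76491258, 315.13967308, 112.55025035]), 'ee_rot': array([-3.14114313e+00,  3.74616059e-04,  1.56800378e+00]), 'wrist_force': array([-0.31912676, -0.13882994, -0.98581211]), 'ft_torque': array([-0.0179849 ,  0.01007015, -0.00374019]), 'finger_force': 31.39695689009386, 'width': 46.052398127368335}
```

View pics/w4o.png

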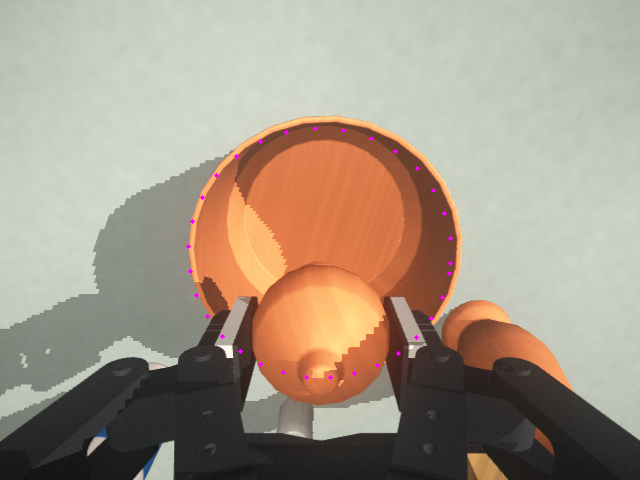

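The wrist view shows the finial held upright over the copper pot. The inner rim spans columns 193–457, about 2.5 mm in +x and 3 mm in +y from my model circle, so I'll correct for that and lower.

Emit:
drive_tool(deltas=[[[0.08, 0.12, 0], [0, 0, 0], 38], [[0, 0, -0.4], [0, 0, 0], 38], [[0, 0, -0.7], [0, 0, 0], 38], [[0, 0, -0.8], [0, 0, 0], 38], [[0, 0, -0.8], [0, 0, 0], 38], [[0, 0, -0.7], [0, 0, 0], 38], [[0, 0, -0.5], [0, 0, 0], 38], [[0, 0, -0.3], [0, 0, 0], 38], [[0, 0, -0.2], [0, 0, 0], 38], [[0, 0, -0.1], [0, 0, 0], 38], [[0, 0, 0], [0, 0, 0], 38], [[0, 0, 0], [0, 0, 0], 38]])

```text
t: 10.33
tool_pos: [521.1, 319.4, 0.8]
ee_rot: [3.141, -0.0, 1.569]
wrist_force: [0.1, -0.2, -2.2]
width: 46.1
finger_force: 31.4
```

Emit:
drive_tool(deltas=[[[0, 0, -0.04], [0, 0, 0], 38], [[0, 0, -0.04], [0, 0, 0], 38], [[0, 0, -0.04], [0, 0, 0], 38], [[0, 0, -0.04], [0, 0, 0], 38], [[0, 0, -0.04], [0, 0, 0], 38]])

```text
t: 10.75
tool_pos: [520.8, 319.2, -4.8]
ee_rot: [3.141, -0.0, 1.569]
wrist_force: [-0.4, 0.2, -1.7]
width: 46.5
finger_force: 31.4
```

Emit:
drive_tool(deltas=[[[0, 0, -0.03], [0, 0, 0], 38], [[0, 0, -0.02], [0, 0, 0], 38], [[0, 0, 0], [0, 0, 0], 38]])

```text
t: 11.0
tool_pos: [520.7, 319.2, -6.2]
ee_rot: [-3.141, 0.0, 1.569]
wrist_force: [-0.2, -0.4, -2.0]
width: 46.3
finger_force: 31.4
```

Emit:
drive_tool(deltas=[[[0, 0, -0.02], [0, 0, 0], 38], [[0, 0, -0.02], [0, 0, 0], 38], [[0, 0, 0], [0, 0, 0], 38]])

```text
t: 11.25
tool_pos: [520.8, 319.2, -7.0]
ee_rot: [3.141, -0.0, 1.569]
wrist_force: [0.2, -0.6, -1.8]
width: 46.2
finger_force: 31.4
```

Emit:
drive_tool(deltas=[[[0, 0, -0.02], [0, 0, 0], 38], [[0, 0, 0], [0, 0, 0], 38]])

```text
t: 11.42
tool_pos: [520.8, 319.3, -7.1]
ee_rot: [3.141, -0.0, 1.569]
wrist_force: [-1.3, 0.3, 3.7]
width: 46.0
finger_force: 31.9
```

Emit:
drive_tool(deltas=[[[0, 0, -0.02], [0, 0, 0], 38], [[0, 0, 0], [0, 0, 0], 38]])

```text
t: 11.58
tool_pos: [520.8, 319.3, -7.1]
ee_rot: [3.141, -0.0, 1.569]
wrist_force: [-3.6, -2.3, 10.3]
width: 46.2
finger_force: 32.3
```

Emit:
drive_tool(deltas=[[[0, 0, 0.02], [0, 0, 0], 38], [[0, 0, 0.01], [0, 0, 0], 44], [[0, 0, 0], [0, 0, 0], 50], [[0, 0, 0], [0, 0, 0], 56], [[0, 0, 0], [0, 0, 0], 60], [[0, 0, 0], [0, 0, 0], 60], [[0, 0, 0.2], [0, 0, 0], 60], [[0, 0, 0.4], [0, 0, 0], 60], [[0, 0, 0.8], [0, 0, 0], 60], [[0, 0, 1], [0, 0, 0], 60], [[0, 0, 1], [0, 0, 0], 60], [[0, 0, 1], [0, 0, 0], 60], [[0, 0, 1], [0, 0, 0], 60], [[0, 0, 1], [0, 0, 0], 60], [[0, 0, 0.6], [0, 0, 0], 60], [[0, 0, 0], [0, 0, 0], 60], [[0, 0, 0], [0, 0, 0], 60]])

```text
t: 13.0
tool_pos: [521.0, 319.4, 169.0]
ee_rot: [3.14, -0.001, 1.569]
wrist_force: [-0.4, -0.8, -0.7]
width: 60.1
finger_force: 0.0
```

```bash
python3 - <<'E'
from h import *
read_camera("wrist");s=get_state();im=read_camera("wrist");cv2.imwrite("pics/w5.png",im[:,:,::-1])
for d in regions_of("copper_finial","wrist"):print(d["p"],d["uv"],d["mask"].sum(),fit("wrist",d["mask"],FIN,(520,319),5,s) if d["p"]>.3 else"")
for d in regions_of("copper_pot","wrist"):print(d["p"],d["uv"],d["mask"].sum(),fit("wrist",d["mask"],POT,(520,319),0,s) if d["p"]>.3 else"")
print(s["tool_pos"])
E
```

```text
0.84 [321.5, 220.4] 3257 (array([520.29334727, 319.19301731]), np.int64(3257), np.float64(3261.9375))
0.92 [325.0, 249.7] 32770 (array([520.82434249, 318.75382323]), np.int64(32770), np.float64(36424.0625))
0.45 [139.3, 451.1] 1607 (array([380.67788722, 161.81758779]), np.int64(1607), np.float64(25963.5625))
[520.49877791 319.0807689  167.69603729]
```

View pics/w5.png

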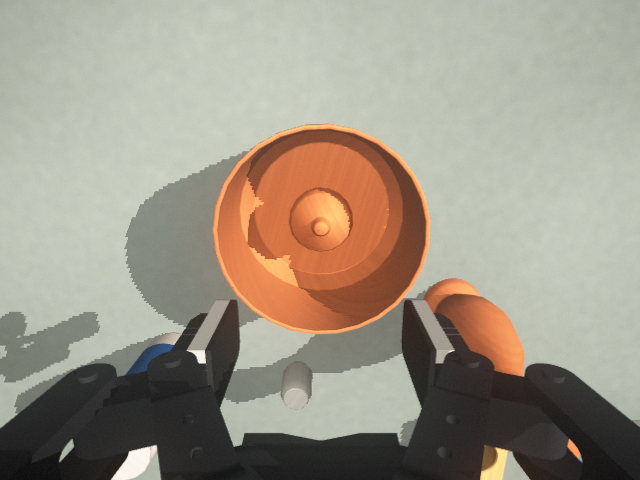

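Copper finial stands upright at the pot's centre (321,225). Next is the brass finial.

Emit:
drive_tool(deltas=[[[-0.15, -0.95, 0], [0, 0, 0], 66], [[-0.15, -1, 0], [0, 0, 0], 66], [[-0.15, -1, 0], [0, 0, 0], 66], [[-0.15, -1, 0], [0, 0, 0], 66], [[-0.15, -1, 0], [0, 0, 0], 66], [[-0.15, -1, 0], [0, 0, 0], 66], [[-0.15, -1, 0], [0, 0, 0], 66], [[-0.15, -1, 0], [0, 0, 0], 66], [[-0.15, -1, 0], [0, 0, 0], 66], [[-0.15, -1, 0], [0, 0, 0], 66], [[-0.15, -1, 0], [0, 0, 0], 66], [[-0.15, -1, 0], [0, 0, 0], 66], [[-0.15, -1, 0], [0, 0, 0], 66], [[-0.15, -1, 0], [0, 0, 0], 66], [[-0.15, -1, 0], [0, 0, 0], 66], [[-0.15, -1, 0], [0, 0, 0], 66], [[-0.15, -1, 0], [0, 0, 0], 66], [[-0.15, -1, 0], [0, 0, 0], 66], [[-0.16, -0.7, 0], [0, 0, 0], 66], [[0, -0.3, 0], [0, 0, 0], 66]])

```text
t: 14.87
tool_pos: [448.4, -156.2, 167.1]
ee_rot: [-3.14, -0.0, 1.567]
wrist_force: [-0.2, -0.3, 0.1]
width: 66.0
finger_force: 0.0
```

Emit:
drive_tool(deltas=[[[0, 0, 0], [0, 0, 0], 66], [[0, 0, 0], [0, 0, 0], 66]])

```text
t: 15.03
tool_pos: [449.2, -154.1, 167.3]
ee_rot: [-3.141, -0.001, 1.568]
wrist_force: [-0.7, 0.4, 0.3]
width: 65.6
finger_force: 0.0
```

```bash
python3 w.py w6 brass_finial FIN 0 449 -155
```

```text
15.0833 [ 449.2 -153.8  167.4] [-3.141 -0.     1.569] 65.9 [-0.2 -0.1 -0. ]
brass_finial 0.9 [322. 221.] 2995 (array([ 449.83095846, -154.80005512]), np.int64(2995), np.float64(3164.0625)) [218. 178.  81.]
brass_finial 0.81 [445. 226.] 3110 None [ 58. 152.  69.]
```

Emit:
drive_tool(deltas=[[[0.02, -0.04, -0.5], [0, 0, 0], 66], [[0, 0, -1], [0, 0, 0], 66], [[0, 0, -1], [0, 0, 0], 66], [[0, 0, -1], [0, 0, 0], 66], [[0, 0, -1], [0, 0, 0], 66], [[0, 0, -1], [0, 0, 0], 66], [[0, 0, -0.8], [0, 0, 0], 66], [[0, 0, -0.5], [0, 0, 0], 66], [[0, 0, -0.3], [0, 0, 0], 66], [[0, 0, -0.08], [0, 0, 0], 66], [[0, 0, 0], [0, 0, 0], 66], [[0, 0, 0], [0, 0, 0], 56], [[0, 0, 0], [0, 0, 0], 46], [[0, 0, 0], [0, 0, 0], 38], [[0, 0, 0], [0, 0, 0], 38], [[0, 0, 0], [0, 0, 0], 38], [[0, 0, 0], [0, 0, 0], 38]])

```text
t: 16.6
tool_pos: [450.4, -155.7, -10.6]
ee_rot: [3.14, 0.001, 1.569]
wrist_force: [-2.1, 2.1, 7.9]
width: 46.5
finger_force: 29.6
```

Emit:
drive_tool(deltas=[[[0, 0, 0], [0, 0, 0], 38]])

```text
t: 16.68
tool_pos: [450.4, -155.7, -10.6]
ee_rot: [3.14, 0.001, 1.569]
wrist_force: [-1.1, 2.3, 8.1]
width: 46.0
finger_force: 29.6
```

Emit:
drive_tool(deltas=[[[0, 0, 0.2], [0, 0, 0], 38], [[0, 0, 0.4], [0, 0, 0], 38], [[0, 0, 0.8], [0, 0, 0], 38], [[0, 0, 1], [0, 0, 0], 38], [[0, 0, 1], [0, 0, 0], 38], [[0, 0, 1], [0, 0, 0], 38], [[0, 0, 0.6], [0, 0, 0], 38], [[0, 0, 0], [0, 0, 0], 38], [[0.1, -0.4, 0], [0, 0, 0], 38], [[0.1, -0.8, 0], [0, 0, 0], 38], [[0.2, -1, 0], [0, 0, 0], 38], [[0.2, -1, 0], [0, 0, 0], 38], [[0.2, -1, 0], [0, 0, 0], 38], [[0.2, -1, 0], [0, 0, 0], 38], [[0.1, -0.8, 0], [0, 0, 0], 38], [[0, -0.5, 0], [0, 0, 0], 38], [[0, -0.2, 0], [0, 0, 0], 38], [[0, 0, 0], [0, 0, 0], 38], [[0, 0, 0], [0, 0, 0], 38]])

```text
t: 18.27
tool_pos: [476.8, -322.3, 112.6]
ee_rot: [-3.141, -0.001, 1.569]
wrist_force: [0.2, 0.8, -1.4]
width: 46.1
finger_force: 31.3
```

```bash
python3 - <<'E'
from h import *
read_camera("wrist");s=get_state();im=read_camera("wrist")
print(s["t"],s["tool_pos"],s["ee_rot"],s["wrist_force"],s["width"])
for d in regions_of("brass_pot","wrist"):
    m=d["mask"];print(d["p"],d["uv"],m.sum(),fit("wrist",m,POT,(478,-323),0,s) if d["p"]>.3 else"")
o=im[:,:,::-1].copy()
for p in proj("wrist",np.array([[478+67*np.cos(a),-323+67*np.sin(a),86] for a in np.arange(0,6.3,.2)]),s):cv2.circle(o,tuple(int(v) for v in p),2,(255,0,255),-1)
cv2.imwrite("pics/w7o.png",o)
E
```

```text
18.3167 [ 476.97119538 -322.08001523  112.8571444 ] [-3.14088068e+00 -7.39688165e-04  1.56956626e+00] [-0.06539476  0.09922876 -0.05822913] 46.173547151818426
0.9 [335.5, 223.3] 35588 (array([ 482.80693395, -307.08361347]), np.int64(35588), np.float64(59318.5))
```

View pics/w7o.png

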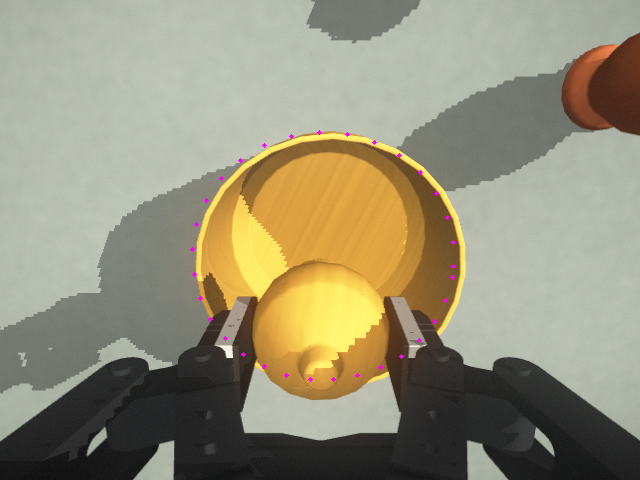

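The brass finial hangs over its pot, whose inner rim spans columns 200–460 with its top at row 139. The pot centre is therefore about (481,-326), so I'll correct and lower.

Emit:
drive_tool(deltas=[[[0.16, -0.16, 0], [0, 0, 0], 38], [[0, 0, -0.4], [0, 0, 0], 38], [[0, 0, -0.7], [0, 0, 0], 38], [[0, 0, -0.8], [0, 0, 0], 38], [[0, 0, -0.8], [0, 0, 0], 38], [[0, 0, -0.7], [0, 0, 0], 38], [[0, 0, -0.5], [0, 0, 0], 38], [[0, 0, -0.3], [0, 0, 0], 38], [[0, 0, -0.2], [0, 0, 0], 38], [[0, 0, -0.06], [0, 0, 0], 38], [[0, 0, 0], [0, 0, 0], 38], [[0, 0, -0.04], [0, 0, 0], 38], [[0, 0, -0.04], [0, 0, 0], 38], [[0, 0, -0.04], [0, 0, 0], 38], [[0, 0, 0], [0, 0, 0], 38]])

```text
t: 19.67
tool_pos: [481.3, -327.1, -1.1]
ee_rot: [3.141, 0.0, 1.569]
wrist_force: [-0.6, 0.7, -1.6]
width: 46.3
finger_force: 31.3
```

Emit:
drive_tool(deltas=[[[0, 0, -0.02], [0, 0, 0], 38], [[0, 0, -0.02], [0, 0, 0], 38], [[0, 0, 0], [0, 0, 0], 38]])

```text
t: 19.92
tool_pos: [481.2, -327.0, -2.3]
ee_rot: [-3.142, -0.0, 1.569]
wrist_force: [0.6, 0.8, -1.4]
width: 45.7
finger_force: 31.3
```

Emit:
drive_tool(deltas=[[[0, 0, -0.03], [0, 0, 0], 38], [[0, 0, -0.03], [0, 0, 0], 38], [[0, 0, -0.02], [0, 0, 0], 38], [[0, 0, 0], [0, 0, 0], 38]])

```text
t: 20.25
tool_pos: [481.2, -327.0, -4.5]
ee_rot: [-3.141, -0.0, 1.569]
wrist_force: [1.2, -0.0, -1.2]
width: 46.0
finger_force: 31.3
```

Emit:
drive_tool(deltas=[[[0, 0, -0.02], [0, 0, 0], 38], [[0, 0, 0], [0, 0, 0], 38]])

```text
t: 20.42
tool_pos: [481.2, -327.0, -4.9]
ee_rot: [-3.142, -0.0, 1.569]
wrist_force: [-0.7, -0.6, -2.4]
width: 46.0
finger_force: 31.3
```

Emit:
drive_tool(deltas=[[[0, 0, -0.02], [0, 0, 0], 38], [[0, 0, 0], [0, 0, 0], 38]])

```text
t: 20.58
tool_pos: [481.2, -327.0, -5.4]
ee_rot: [-3.142, -0.0, 1.569]
wrist_force: [-1.1, 0.1, -1.2]
width: 45.9
finger_force: 31.3
```

Emit:
drive_tool(deltas=[[[0, 0, -0.02], [0, 0, 0], 38], [[0, 0, 0], [0, 0, 0], 38]])

```text
t: 20.75
tool_pos: [481.2, -327.1, -5.5]
ee_rot: [-3.142, 0.0, 1.569]
wrist_force: [-1.2, 0.8, 3.3]
width: 46.1
finger_force: 31.6
```

Emit:
drive_tool(deltas=[[[0, 0, 0], [0, 0, 0], 44], [[0, 0, 0], [0, 0, 0], 50], [[0, 0, 0], [0, 0, 0], 56], [[0, 0, 0], [0, 0, 0], 60], [[0, 0, 0], [0, 0, 0], 60], [[0, 0, 0.2], [0, 0, 0], 60], [[0, 0, 0.4], [0, 0, 0], 60], [[0, 0, 0.8], [0, 0, 0], 60], [[0, 0, 1], [0, 0, 0], 60], [[0, 0, 1], [0, 0, 0], 60], [[0, 0, 1], [0, 0, 0], 60], [[0, 0, 1], [0, 0, 0], 60], [[0, 0, 1], [0, 0, 0], 60], [[0, 0, 0.6], [0, 0, 0], 60], [[0, 0, 0], [0, 0, 0], 60], [[0, 0, 0], [0, 0, 0], 60]])

```text
t: 22.08
tool_pos: [481.5, -327.2, 170.4]
ee_rot: [3.14, 0.001, 1.569]
wrist_force: [0.4, -0.7, 0.5]
width: 59.8
finger_force: 0.0
```

```bash
python3 w.py w8 brass_finial FIN 5 481 -327
```

```text
22.1333 [ 481.  -326.9  169.2] [-3.142  0.     1.569] 60.2 [-0.3  1.   0.2]
brass_finial 0.77 [322. 220.] 3206 (array([ 480.56172225, -326.34043374]), np.int64(3206), np.float64(3235.25)) [220. 178.  72.]
```

Emit:
drive_tool(deltas=[[[-0.05, 0.9, 0], [0, 0, 0], 50], [[-0.05, 1, 0], [0, 0, 0], 50], [[-0.05, 1, 0], [0, 0, 0], 50], [[-0.05, 1, 0], [0, 0, 0], 50], [[-0.05, 1, 0], [0, 0, 0], 50], [[-0.05, 1, 0], [0, 0, 0], 50], [[-0.05, 1, 0], [0, 0, 0], 50], [[-0.05, 1, 0], [0, 0, 0], 50], [[-0.05, 1, 0], [0, 0, 0], 50], [[-0.05, 1, 0], [0, 0, 0], 50], [[-0.05, 1, 0], [0, 0, 0], 50], [[-0.05, 1, 0], [0, 0, 0], 50], [[-0.05, 1, 0], [0, 0, 0], 50], [[-0.05, 1, 0], [0, 0, 0], 50], [[-0.07, 0.7, 0], [0, 0, 0], 50], [[-0.05, 0.3, 0], [0, 0, 0], 50], [[0, 0, 0], [0, 0, 0], 50], [[0, 0, 0], [0, 0, 0], 50], [[0, 0, 0], [0, 0, 0], 50]])

```text
t: 23.82
tool_pos: [460.8, 44.6, 169.0]
ee_rot: [-3.141, 0.0, 1.568]
wrist_force: [-0.5, -0.1, 0.2]
width: 49.6
finger_force: 0.0
```

```bash
python3 w.py w9 foot_1 FOOT 0 460.5 45.5
```

```text
23.8667 [460.8  44.6 169. ] [-3.141  0.     1.568] 50.0 [ 1.1 -0.  -0.3]
foot_1 0.94 [320. 215.] 1203 (array([459.54641492,  45.24490124]), np.int64(1203), np.float64(1226.5)) [205. 202. 192.]
foot_1 0.94 [376.  47.] 1496 None [148. 144. 135.]
```

Emit:
drive_tool(deltas=[[[-0.05, 0.03, -0.5], [0, 0, 0], 50], [[0, 0, -1], [0, 0, 0], 50], [[0, 0, -1], [0, 0, 0], 50], [[0, 0, -1], [0, 0, 0], 50], [[0, 0, -1], [0, 0, 0], 50], [[0, 0, -1], [0, 0, 0], 50], [[0, 0, -0.8], [0, 0, 0], 50], [[0, 0, -0.5], [0, 0, 0], 50], [[0, 0, -0.2], [0, 0, 0], 50], [[0, 0, 0], [0, 0, 0], 50], [[0, 0, 0], [0, 0, 0], 38], [[0, 0, 0], [0, 0, 0], 28], [[0, 0, 0], [0, 0, 0], 18], [[0, 0, 0], [0, 0, 0], 18], [[0, 0, 0], [0, 0, 0], 18], [[0, 0, 0], [0, 0, 0], 18], [[0, 0, 0], [0, 0, 0], 18]], newtons=30)

```text
t: 25.38
tool_pos: [460.2, 46.2, -4.8]
ee_rot: [3.14, 0.0, 1.569]
wrist_force: [-1.2, -1.0, 8.2]
width: 25.6
finger_force: 29.5
```

```bash
python3 - <<'E'
from h import *
s=dict(tool_pos=np.array([506.4,-33.9,199.8]),ee_rot=np.array([3.1415,0,1.569]))
P=lambda u,v:(u/2+140,v/2+140)
for n,w,t,z,sc in(("pk1",(526,52),(289,134),33,None),("pk2",(514.5,128),(331,135),33,None),("seat",(507,196),(374,135),53,None)):
    print(n,solve([("wrist",w,z,s)],[660,50])[0],solve([("top",P(*t),z,None)],[660,50])[0])
E
```

```text
pk1 [661.84004331  87.31718969] [662.78104195  91.63133207]
pk2 [660.11624698  31.73219203] [661.8813715   38.47969698]
seat [651.71541656 -19.2577512 ] [658.32359573 -15.93464665]
```

Emit:
drive_tool(deltas=[[[0, 0, 0.2], [0, 0, 0], 18], [[0, 0, 0.4], [0, 0, 0], 18], [[0, 0, 0.8], [0, 0, 0], 18], [[0, 0, 1], [0, 0, 0], 18], [[0, 0, 1], [0, 0, 0], 18], [[0, 0, 1], [0, 0, 0], 18], [[0, 0, 0.6], [0, 0, 0], 18], [[0.4, -0.2, 0], [0, 0, 0], 18], [[0.9, -0.2, 0], [0, 0, 0], 18], [[1, -0.2, 0], [0, 0, 0], 18], [[1, -0.2, 0], [0, 0, 0], 18], [[1, -0.2, 0], [0, 0, 0], 18], [[1, -0.2, 0], [0, 0, 0], 18], [[1, -0.2, 0], [0, 0, 0], 18], [[0.9, -0.2, 0], [0, 0, 0], 18], [[0.6, -0.2, 0], [0, 0, 0], 18], [[0.2, 0, 0], [0, 0, 0], 18], [[0, 0, 0], [0, 0, 0], 18], [[0, 0, 0], [0, 0, 0], 18]])

```text
t: 26.97
tool_pos: [658.8, 1.3, 118.6]
ee_rot: [-3.14, -0.0, 1.569]
wrist_force: [-0.6, -0.8, -0.7]
width: 25.8
finger_force: 29.8
```

```bash
python3 - <<'E'
from h import *
read_camera("wrist");s=get_state();im=read_camera("wrist")
print(s["t"],s["tool_pos"],s["ee_rot"],s["wrist_force"],s["width"])
np.save("s10.npy",np.r_[s["tool_pos"],s["ee_rot"]])
for d in spot_in("socket_a","wrist"):print(d["p"],d["uv"])
o=im[:,:,::-1].copy();cv2.imwrite("pics/w10.png",o)
for c,col in(((661.8,87.3),(255,0,255)),((662.8,91.6),(0,255,0)),((661.9,38.5),(0,255,0)),((660.1,31.7),(255,0,255))):
  for p in proj("wrist",np.array([[c[0]+17.5*np.cos(a),c[1]+17.5*np.sin(a),33] for a in np.arange(0,6.3,.3)]),s):cv2.circle(o,tuple(int(v) for v in p),1,col,-1)
cv2.imwrite("pics/w10o.png",o)
E
```

```text
27.0167 [658.60819888   1.41814939 118.85377509] [-3.14047962e+00 -1.19635450e-04  1.56922531e+00] [ 0.45490017  1.00412892 -1.10868143] 26.097168184589403
0.84 [330.1, 84.1]
0.84 [327.1, 174.7]
0.64 [332.7, 234.1]
```

View pics/w10o.png

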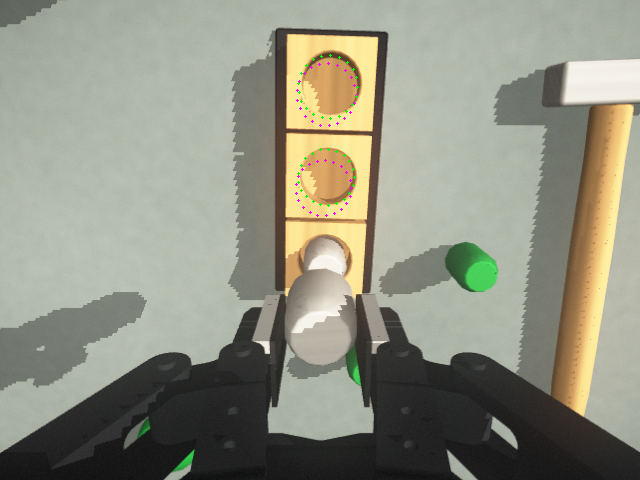

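The wrist view shows the foot held upright, with pocket mouths near (331,83) and (328,175) and the seated foot in the nearest block. My estimates are a few mm off, so I'll refine them numerically.

```bash
cat > pk.py <<'E'
from h import *
from scipy.ndimage import map_coordinates as mc
from scipy.optimize import minimize
im=cv2.imread("pics/w10.png");a=np.load("s10.npy");s=dict(tool_pos=a[:3],ee_rot=a[3:])
g=cv2.GaussianBlur(im,(0,0),1).astype(float).sum(2)
t=np.linspace(0,2*np.pi,90,endpoint=False);cs=np.c_[np.cos(t),np.sin(t)]
def samp(c,r):
    p=proj("wrist",np.c_[np.array(c)+r*cs,0*t+33],s);return mc(g,[p[:,1],p[:,0]],order=1)
def sc(c,r=17.5):return np.mean(np.clip(samp(c,r+1)-samp(c,r-1.5),-20,80))
for c0 in((662.8,91.6),(661.9,38.5)):
    G=[(sc((c0[0]+i,c0[1]+j)),c0[0]+i,c0[1]+j) for i in np.arange(-8,8.1,.5) for j in np.arange(-8,8.1,.5)]
    G.sort(reverse=True);print(np.round(G[:4],1).tolist(),[np.round(sc(G[0][1:],r),1) for r in(15.5,16.5,17.5,18.5)],proj("wrist",[*G[0][1:],33],s))
# seams / edges from block detections
for u,v in((331,131),(328,220)):print("seam",solve([("wrist",(u,v),33,s)],[660,60])[0])
for row in (100,190):
    d=np.diff(g[row,260:400]);print("row",row,[(260+int(i),round(d[i])) for i in np.argsort(-abs(d))[:8]])
col=g[100:240,300:305].mean(1);d=np.diff(col);print("col",[(100+int(i),round(d[i])) for i in np.argsort(-abs(d))[:8]])
E
python3 pk.py
```

```text
[[67.4, 664.3, 94.6], [66.9, 664.3, 94.1], [66.5, 663.8, 93.6], [66.4, 663.8, 94.1]] [np.float64(6.2), np.float64(42.6), np.float64(67.4), np.float64(67.7)] [[330.83232435  82.00925023]]Traceback (most recent call last):
  File "pk.py", line 11, in <module>
    G=[(sc((c0[0]+i,c0[1]+j)),c0[0]+i,c0[1]+j) for i in np.arange(-8,8.1,.5) for j in np.arange(-8,8.1,.5)]
        ~~^^^^^^^^^^^^^^^^^^^
  File "pk.py", line 9, in sc
    def sc(c,r=17.5):return np.mean(np.clip(samp(c,r+1)-samp(c,r-1.5),-20,80))
                                            ~~~~^^^^^^^
  File "pk.py", line 8, in samp
    p=proj("wrist",np.c_[np.array(c)+r*cs,0*t+33],s);return mc(g,[p[:,1],p[:,0]],order=1)
  File "h.py", line 5, in proj
    i=camera_info(c);f=240/np.tan(np.radians(i["fovy"])/2);X=np.atleast_2d(X).astype(float)
ValueError: time passes only in moves, steps and waits
```

```bash
sed -i 's/^def proj/from functools import lru_cache\n_ci=camera_info\ncamera_info=lru_cache(_ci)\ndef proj/' h.py; python3 pk.py
```

```text
[[67.4, 664.3, 94.6], [66.9, 664.3, 94.1], [66.5, 663.8, 93.6], [66.4, 663.8, 94.1]] [np.float64(6.2), np.float64(42.6), np.float64(67.4), np.float64(67.7)] [[330.83232435  82.00925023]]
[[77.9, 661.9, 39.5], [77.7, 661.9, 40.0], [76.2, 661.9, 39.0], [75.6, 662.4, 39.5]] [np.float64(-6.5), np.float64(31.4), np.float64(77.9), np.float64(72.6)] [[326.57845763 176.18471409]]
seam [664.52962359  66.76078891]
seam [662.86489681  11.45084152]
row 100 [(373, -151), (286, 146), (285, 141), (374, -125), (383, 124), (382, 106), (356, 85), (372, -85)]
row 190 [(368, -143), (285, 141), (367, -115), (284, 114), (377, 110), (376, 106), (286, 90), (352, 83)]
col [(128, -144), (133, 141), (132, 119), (129, -102), (221, 95), (127, -94), (217, -91), (216, -82)]
```

Emit:
drive_tool(deltas=[[[0.05, 0.4, 0], [0, 0, 0], 18], [[0.05, 0.9, 0], [0, 0, 0], 18], [[0.05, 1, 0], [0, 0, 0], 18], [[0.06, 0.8, 0], [0, 0, 0], 18], [[0, 0.5, 0], [0, 0, 0], 18], [[0, 0.14, 0], [0, 0, 0], 18], [[0, 0, -0.4], [0, 0, 0], 18], [[0, 0, -0.8], [0, 0, 0], 18], [[0, 0, -0.9], [0, 0, 0], 18], [[0, 0, -0.7], [0, 0, 0], 18], [[0, 0, -0.4], [0, 0, 0], 18], [[0, 0, -0.2], [0, 0, 0], 18], [[0, 0, 0], [0, 0, 0], 18], [[0, 0, 0], [0, 0, 0], 18]])

```text
t: 28.28
tool_pos: [665.2, 94.3, 34.8]
ee_rot: [3.141, -0.0, 1.569]
wrist_force: [0.3, -0.2, -0.4]
width: 26.1
finger_force: 29.8
```

Emit:
drive_tool(deltas=[[[0, 0, -0.1], [0, 0, 0], 18], [[0, 0, -0.1], [0, 0, 0], 18], [[0, 0, -0.1], [0, 0, 0], 18], [[0, 0, 0], [0, 0, 0], 18]])

```text
t: 28.62
tool_pos: [664.6, 94.7, 26.4]
ee_rot: [-3.141, 0.0, 1.569]
wrist_force: [-0.9, -0.4, -0.3]
width: 25.9
finger_force: 29.8
```

Already 2 mm or so into the mouth with no contact.

Emit:
drive_tool(deltas=[[[0, 0, -0.1], [0, 0, 0], 18], [[0, 0, -0.1], [0, 0, 0], 18], [[0, 0, 0], [0, 0, 0], 18]])

```text
t: 28.87
tool_pos: [664.5, 94.7, 21.1]
ee_rot: [-3.141, 0.0, 1.569]
wrist_force: [-0.4, 0.1, -1.5]
width: 25.9
finger_force: 29.8
```

Emit:
drive_tool(deltas=[[[0, 0, -0.1], [0, 0, 0], 18], [[0, 0, -0.1], [0, 0, 0], 18], [[0, 0, -0.1], [0, 0, 0], 18], [[0, 0, -0.08], [0, 0, 0], 18], [[0, 0, 0], [0, 0, 0], 18]])

```text
t: 29.28
tool_pos: [664.4, 94.7, 11.6]
ee_rot: [-3.141, 0.0, 1.569]
wrist_force: [0.8, 0.8, -1.2]
width: 26.5
finger_force: 29.8
```

Emit:
drive_tool(deltas=[[[0, 0, -0.06], [0, 0, 0], 18], [[0, 0, -0.04], [0, 0, 0], 18], [[0, 0, -0.04], [0, 0, 0], 18], [[0, 0, 0], [0, 0, 0], 18]])

```text
t: 29.62
tool_pos: [664.7, 94.7, 8.5]
ee_rot: [-3.141, 0.0, 1.569]
wrist_force: [0.2, -0.1, -1.0]
width: 25.6
finger_force: 29.8
```

Emit:
drive_tool(deltas=[[[0, 0, -0.04], [0, 0, 0], 18], [[0, 0, -0.03], [0, 0, 0], 18], [[0, 0, 0], [0, 0, 0], 18]])

```text
t: 29.87
tool_pos: [664.6, 94.7, 6.8]
ee_rot: [-3.141, 0.0, 1.569]
wrist_force: [0.7, -0.6, -1.1]
width: 26.1
finger_force: 29.8
```

Emit:
drive_tool(deltas=[[[0, 0, -0.03], [0, 0, 0], 18], [[0, 0, 0], [0, 0, 0], 18]])

```text
t: 30.03
tool_pos: [664.9, 94.7, 6.4]
ee_rot: [3.141, -0.0, 1.569]
wrist_force: [-0.2, -0.1, 1.1]
width: 25.8
finger_force: 29.9
```

Emit:
drive_tool(deltas=[[[0, 0, 0], [0, 0, 0], 28], [[0, 0, 0], [0, 0, 0], 36], [[0, 0, 0], [0, 0, 0], 44], [[0, 0, 0], [0, 0, 0], 50], [[0, 0, 0], [0, 0, 0], 50], [[0, 0, 0.3], [0, 0, 0], 50], [[0, 0, 0.7], [0, 0, 0], 50], [[0, 0, 1], [0, 0, 0], 50], [[0, 0, 1], [0, 0, 0], 50], [[0, 0, 1], [0, 0, 0], 50], [[0, 0, 1], [0, 0, 0], 50], [[0, 0, 1], [0, 0, 0], 50], [[0, 0, 0.5], [0, 0, 0], 50]])

```text
t: 31.12
tool_pos: [665.8, 94.8, 172.7]
ee_rot: [3.137, -0.0, 1.569]
wrist_force: [1.4, 0.3, 0.8]
width: 50.0
finger_force: 0.0
```

Emit:
drive_tool(deltas=[[[-0.4, 0.2, 0], [0, 0, 0], 50], [[-0.8, 0.3, 0], [0, 0, 0], 50], [[-0.9, 0.4, 0], [0, 0, 0], 50], [[-0.9, 0.4, 0], [0, 0, 0], 50], [[-0.9, 0.4, 0], [0, 0, 0], 50], [[-0.9, 0.4, 0], [0, 0, 0], 50], [[-0.8, 0.3, 0], [0, 0, 0], 50], [[-0.6, 0.2, 0], [0, 0, 0], 50], [[-0.4, 0.2, 0], [0, 0, 0], 50], [[0, 0, 0], [0, 0, 0], 50], [[0, 0, 0], [0, 0, 0], 50], [[0, 0, 0], [0, 0, 0], 50]])

```text
t: 32.12
tool_pos: [500.6, 164.5, 168.7]
ee_rot: [3.141, 0.0, 1.569]
wrist_force: [1.0, 0.6, 0.8]
width: 50.1
finger_force: 0.0
```

```bash
python3 w.py w11 foot_1 FOOT 0 499 164
```

```text
32.1667 [500.6 164.4 168.7] [3.141 0.    1.569] 50.2 [ 0.2  0.4 -0.3]
foot_1 0.95 [522. 302.] 1445 None [189. 178. 165.]
foot_1 0.78 [323. 214.] 1160 (array([498.53137754, 164.27452763]), np.int64(1160), np.float64(1227.375)) [164. 160. 149.]
foot_1 0.58 [136. 208.] 10122 None [209. 209. 210.]
```

Emit:
drive_tool(deltas=[[[-0.08, 0, -0.5], [0, 0, 0], 50], [[0, 0, -1], [0, 0, 0], 50], [[0, 0, -1], [0, 0, 0], 50], [[0, 0, -1], [0, 0, 0], 50], [[0, 0, -1], [0, 0, 0], 50], [[0, 0, -1], [0, 0, 0], 50], [[0, 0, -0.8], [0, 0, 0], 50], [[0, 0, -0.5], [0, 0, 0], 50], [[0, 0, -0.2], [0, 0, 0], 50], [[0, 0, 0], [0, 0, 0], 50], [[0, 0, 0], [0, 0, 0], 38], [[0, 0, 0], [0, 0, 0], 28], [[0, 0, 0], [0, 0, 0], 18], [[0, 0, 0], [0, 0, 0], 18], [[0, 0, 0], [0, 0, 0], 18], [[0, 0, 0], [0, 0, 0], 18], [[0, 0, 0], [0, 0, 0], 18]])

```text
t: 33.68
tool_pos: [498.6, 164.9, -5.3]
ee_rot: [3.139, -0.0, 1.569]
wrist_force: [-0.2, -0.6, 7.3]
width: 26.3
finger_force: 29.7
```

Emit:
drive_tool(deltas=[[[0, 0, 0.2], [0, 0, 0], 18], [[0, 0, 0.4], [0, 0, 0], 18], [[0, 0, 0.8], [0, 0, 0], 18], [[0, 0, 1], [0, 0, 0], 18], [[0, 0, 1], [0, 0, 0], 18], [[0, 0, 1], [0, 0, 0], 18], [[0, 0, 0.6], [0, 0, 0], 18], [[0.4, -0.3, 0], [0, 0, 0], 18], [[0.7, -0.6, 0], [0, 0, 0], 18], [[0.9, -0.7, 0], [0, 0, 0], 18], [[0.9, -0.7, 0], [0, 0, 0], 18], [[0.9, -0.7, 0], [0, 0, 0], 18], [[0.9, -0.7, 0], [0, 0, 0], 18], [[0.8, -0.6, 0], [0, 0, 0], 18], [[0.6, -0.4, 0], [0, 0, 0], 18], [[0.3, -0.2, 0], [0, 0, 0], 18], [[0.14, -0.08, 0], [0, 0, 0], 18], [[0, 0, 0], [0, 0, 0], 18], [[0, 0, 0], [0, 0, 0], 18], [[0, 0, 0], [0, 0, 0], 18]])

```text
t: 35.35
tool_pos: [660.5, 40.9, 118.7]
ee_rot: [-3.141, -0.0, 1.57]
wrist_force: [-1.3, -0.0, -1.0]
width: 25.8
finger_force: 29.7
```

```bash
python3 - <<'E'
from h import *
read_camera("wrist");s=get_state();im=read_camera("wrist");cv2.imwrite("pics/w12.png",im[:,:,::-1])
print(s["t"],s["tool_pos"],s["wrist_force"],s["width"])
z0=s["tool_pos"][2]+5.3
for d in regions_of("foot_1","wrist"):
    u=np.array(d["uv"])
    print(round(d["p"],2),u,d["mask"].sum(),"seated1:",fit("wrist",d["mask"],FOOT,(664,94),11,s)[0].round(1),"held:",fit("wrist",d["mask"],FOOT,(662,40),z0,s)[0].round(1))
E
```

```text
35.4 [660.6330012   40.89197267 118.78551288] [-1.03422201  0.1143432  -0.33354509] 26.103324473125685
0.8 [325.3 152.8] 1752 seated1: [664.2  93.7] held: [662.4 101.7]
0.55 [323.9 316. ] 5664 seated1: [660.1 -16.5] held: [660.2  40.6]
```

Emit:
drive_tool(deltas=[[[0.07, -0.04, 0], [0, 0, 0], 18], [[0, 0, -0.4], [0, 0, 0], 18], [[0, 0, -0.8], [0, 0, 0], 18], [[0, 0, -0.9], [0, 0, 0], 18], [[0, 0, -0.7], [0, 0, 0], 18], [[0, 0, -0.4], [0, 0, 0], 18], [[0, 0, -0.2], [0, 0, 0], 18], [[0, 0, 0], [0, 0, 0], 18], [[0, 0, 0], [0, 0, 0], 18], [[0, 0, -0.1], [0, 0, 0], 18], [[0, 0, -0.1], [0, 0, 0], 18], [[0, 0, -0.1], [0, 0, 0], 18], [[0, 0, 0], [0, 0, 0], 18]])

```text
t: 36.58
tool_pos: [662.8, 39.2, 25.9]
ee_rot: [-3.141, -0.0, 1.569]
wrist_force: [0.6, -0.4, -0.8]
width: 25.8
finger_force: 29.7
```

Emit:
drive_tool(deltas=[[[0, 0, -0.1], [0, 0, 0], 18], [[0, 0, -0.1], [0, 0, 0], 18], [[0, 0, 0], [0, 0, 0], 18]])

```text
t: 36.83
tool_pos: [662.7, 39.2, 20.6]
ee_rot: [-3.141, 0.0, 1.569]
wrist_force: [0.0, 0.2, -1.1]
width: 26.2
finger_force: 29.7
```

Emit:
drive_tool(deltas=[[[0, 0, -0.1], [0, 0, 0], 18], [[0, 0, -0.1], [0, 0, 0], 18], [[0, 0, -0.1], [0, 0, 0], 18], [[0, 0, -0.08], [0, 0, 0], 18], [[0, 0, 0], [0, 0, 0], 18]])

```text
t: 37.25
tool_pos: [662.7, 39.2, 11.1]
ee_rot: [-3.141, 0.0, 1.569]
wrist_force: [0.2, 0.0, -1.2]
width: 26.2
finger_force: 29.7
```

Emit:
drive_tool(deltas=[[[0, 0, -0.06], [0, 0, 0], 18], [[0, 0, -0.04], [0, 0, 0], 18], [[0, 0, -0.04], [0, 0, 0], 18], [[0, 0, 0], [0, 0, 0], 18]])

```text
t: 37.58
tool_pos: [662.9, 39.2, 8.0]
ee_rot: [-3.141, -0.0, 1.569]
wrist_force: [-0.4, 0.1, -1.3]
width: 25.9
finger_force: 29.7
```

Emit:
drive_tool(deltas=[[[0, 0, -0.04], [0, 0, 0], 18], [[0, 0, -0.03], [0, 0, 0], 18], [[0, 0, 0], [0, 0, 0], 18]])

```text
t: 37.83
tool_pos: [662.9, 39.2, 6.3]
ee_rot: [-3.141, -0.0, 1.569]
wrist_force: [-0.5, -0.1, -0.1]
width: 26.3
finger_force: 29.7
```

Emit:
drive_tool(deltas=[[[0, 0, -0.03], [0, 0, 0], 18], [[0, 0, 0], [0, 0, 0], 18]])

```text
t: 38.0
tool_pos: [663.1, 39.2, 5.9]
ee_rot: [3.141, -0.0, 1.569]
wrist_force: [-0.2, 0.9, 1.3]
width: 25.8
finger_force: 29.9
```

Contact at the floor. Release, lift, and back off to y≈-10 for a check.

Emit:
drive_tool(deltas=[[[0, 0, 0], [0, 0, 0], 28], [[0, 0, 0], [0, 0, 0], 36], [[0, 0, 0], [0, 0, 0], 44], [[0, 0, 0], [0, 0, 0], 50], [[0, 0, 0], [0, 0, 0], 50], [[0, 0, 0.3], [0, 0, 0], 50], [[0, 0, 0.7], [0, 0, 0], 50], [[0, 0, 1], [0, 0, 0], 50], [[0, 0, 1], [0, 0, 0], 50], [[0, 0, 1], [0, 0, 0], 50], [[0, 0, 1], [0, 0, 0], 50], [[0, 0, 1], [0, 0, 0], 50], [[0, 0, 0.5], [0, 0, 0], 50], [[0, -0.4, 0], [0, 0, 0], 50], [[0, -0.4, 0], [0, 0, 0], 50], [[0, 0, 0], [0, 0, 0], 50], [[0, 0, 0], [0, 0, 0], 50]])

```text
t: 39.42
tool_pos: [662.2, 18.3, 166.4]
ee_rot: [-3.139, -0.0, 1.568]
wrist_force: [-0.6, -0.2, -0.2]
width: 49.8
finger_force: 0.0
```

```bash
python3 - <<'E'
from h import *
read_camera("wrist");s=get_state();im=read_camera("wrist")
print(s["t"],s["tool_pos"].round(1),s["wrist_force"].round(1))
for d in regions_of("foot_1","wrist"):
    x,a,b=fit("wrist",d["mask"],FOOT,(662,40),11,s);print("foot",round(d["p"],2),d["uv"],x.round(1),a,round(b),im[d["mask"]].mean(0).round())
T=read_camera("top")
G={"copper_pot":(520,318),"brass_pot":(481,-326),"copper_finial":(520,319),"brass_finial":(481,-326),"polish_tin":(383,180)}
for n,p in(("copper_pot",POT),("brass_pot",POT),("copper_finial",FIN),("brass_finial",FIN),("polish_tin",TIN)):
    for d in regions_of(n,"top"):
        if np.hypot(*(d["uv"]-proj("top",[*G[n],40])[0]))<25:
            x,a,b=fit("top",d["mask"],p,G[n],5 if p is FIN else 0);print(n,round(d["p"],2),x.round(1),a,round(b))
O=cv2.imread("pics/top0.png")[:,:,::-1]
df=cv2.absdiff(T,np.ascontiguousarray(O)).max(2)>60
n,l,st,c=cv2.connectedComponentsWithStats(df.astype(np.uint8))
print([(c[i].round().tolist(),int(st[i,4])) for i in range(1,n) if st[i,4]>25])
E
```

```text
39.4667 [662.3  18.8 166.6] [-0.3  0.6 -0.4]
foot 0.88 [323.7, 194.6] [662.9  38.7] 1302 1326 [215. 205. 192.]
foot 0.77 [321.7, 112.2] [664.1  93.6] 1302 1391 [218. 211. 201.]
copper_pot 0.7 [519.3 320. ] 2445 2765
brass_pot 0.91 [ 479.9 -325.2] 2557 2841
copper_finial 0.62 [518.6 318.2] 304 301
brass_finial 0.66 [ 478.5 -326. ] 226 312
polish_tin 0.7 [384.4 193.7] 247 502
[([301.0, 172.0], 1664), ([308.0, 140.0], 345), ([337.0, 139.0], 87), ([341.0, 165.0], 106), ([303.0, 210.0], 1646), ([266.0, 222.0], 146), ([493.0, 419.0], 14912), ([189.0, 257.0], 51), ([199.0, 265.0], 27), ([254.0, 271.0], 54), ([450.0, 277.0], 78), ([251.0, 296.0], 78), ([301.0, 288.0], 73), ([385.0, 302.0], 634), ([459.0, 301.0], 63), ([248.0, 318.0], 58), ([254.0, 319.0], 69), ([211.0, 436.0], 9243), ([305.0, 401.0], 1219), ([348.0, 443.0], 105), ([409.0, 462.0], 249)]
```

Emit:
drive_tool(deltas=[[[-0.5, -0.9, 0.5], [0, 0, 0], 50], [[-0.5, -0.9, 0.5], [0, 0, 0], 50], [[-0.5, -0.9, 0.5], [0, 0, 0], 50], [[-0.5, -0.9, 0.5], [0, 0, 0], 50], [[-0.5, -0.9, 0.3], [0, 0, 0], 50], [[-0.5, -0.9, 0], [0, 0, 0], 50], [[-0.5, -0.9, 0], [0, 0, 0], 50], [[-0.5, -0.9, 0], [0, 0, 0], 50], [[-0.5, -0.9, 0], [0, 0, 0], 50], [[-0.5, -0.9, 0], [0, 0, 0], 50], [[-0.4, -0.7, 0], [0, 0, 0], 50], [[-0.3, -0.4, 0], [0, 0, 0], 50], [[0, 0, 0], [0, 0, 0], 50], [[0, 0, 0], [0, 0, 0], 50], [[0, 0, 0], [0, 0, 0], 50]])

```text
t: 41.12
tool_pos: [520.9, -232.5, 225.7]
ee_rot: [3.141, -0.0, 1.57]
wrist_force: [0.6, -0.2, -1.1]
width: 49.7
finger_force: 0.0
```

```bash
python3 - <<'E'
from h import *
for c,z in(("top",.25),("scene",.25)):
    T=read_camera(c);O=np.ascontiguousarray(cv2.imread(f"pics/{c}0.png")[:,:,::-1])
    df=cv2.absdiff(T,O).max(2)>60
    n,l,st,ce=cv2.connectedComponentsWithStats(df.astype(np.uint8))
    print(c,[(ce[i].round().tolist(),int(st[i,4])) for i in range(1,n) if st[i,4]>15])
    for d in regions_of("polish_tin",c):
        if d["p"]>.4:x,a,b=fit(c,d["mask"],TIN,(383,180));print(d["uv"],x.round(1),a,round(b))
print(get_state()["t"],get_state()["wrist_force"])
E
```

```text
top [([429.0, 206.0], 54), ([445.0, 271.0], 4175), ([284.0, 209.0], 144), ([306.0, 209.0], 145), ([499.0, 246.0], 29), ([404.0, 255.0], 102), ([189.0, 257.0], 48), ([198.0, 266.0], 30), ([337.0, 279.0], 637), ([254.0, 271.0], 43), ([262.0, 278.0], 56), ([306.0, 298.0], 261), ([357.0, 350.0], 579), ([430.0, 365.0], 1845), ([252.0, 387.0], 897), ([403.0, 389.0], 24), ([311.0, 398.0], 711), ([581.0, 442.0], 8005), ([347.0, 404.0], 365), ([383.0, 408.0], 821), ([209.0, 408.0], 19), ([438.0, 456.0], 2508), ([220.0, 463.0], 1929), ([335.0, 431.0], 42), ([273.0, 450.0], 619), ([316.0, 467.0], 1267)]
[246.4, 322.7] [382.9 182.8] 452 496
scene [([217.0, 7.0], 495), ([272.0, 18.0], 840), ([125.0, 28.0], 2164), ([156.0, 38.0], 53), ([162.0, 49.0], 46), ([167.0, 64.0], 407), ([280.0, 71.0], 48), ([151.0, 94.0], 924), ([224.0, 90.0], 254), ([255.0, 85.0], 496), ([243.0, 94.0], 34), ([1.0, 106.0], 16), ([159.0, 128.0], 249), ([177.0, 125.0], 68), ([3.0, 132.0], 29), ([183.0, 134.0], 29), ([181.0, 152.0], 219), ([180.0, 169.0], 366), ([422.0, 172.0], 54), ([290.0, 233.0], 377), ([226.0, 241.0], 468), ([387.0, 247.0], 158), ([365.0, 258.0], 169), ([136.0, 279.0], 137), ([153.0, 280.0], 112)]
[337.5, 156.7] [384.6 181.9] 1036 1078
41.3167 [ 0.44813547 -0.67210058 -0.24806549]
```

```bash
python3 -c "from cell import *;print(sign_off())"
```

```text
the job is handed in; nothing more can be done
None
```

The order is packed and handed in at 41 s of the 72 s allowed: both finials were set down softly and stand at the centres of their own pots, both loose feet are fully down in the two empty pockets, and in the final camera check the pots and tin had not moved and nothing else looked disturbed.

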